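Rock the diverter gate over and feed the ball down the other chute

TASK

The ball sorter's seesaw gate is tipped so that it would feed the tray at its low end. With a fingertip, press the raised end down so that the gate rocks right over and stays there, and only then push the waiting steel ball off its seat on the feed deck so that it rolls down the gate into the other tray. Nothing is to be picked up, the ball included, and the tape measure, the metal block and the round steel test cell stay where they stand.

Things in the scene. Friction and masses are not known exactly. Their poses are not given: they have to be found in the camera images.
- sorter: Fixed ball sorter of aluminium and grey metal. Origin on the worktop under the gate's middle; +x from feed deck to gate (away from the robot within 0.3 rad), +y left along the gate, z up. Gate: trough 240 mm long (y), x within +-26 mm, hinged about x at z=50 mm; floor 75 mm high when level, far wall's top 101 mm.
- deck_end (a point): Gate end of the feed deck's floor, z=83 mm; axes as sorter. The deck is a channel from here 100 mm towards -x, rising 0.07 rad (rear end 90 mm high), 44 mm wide inside, side lips 8 mm high and 4 thick, ends open. Two cross ridges 2.5 mm high, 44 and 56 mm from here, carry the ball between them; pushed 10 mm or more over the ridge nearer the gate it rolls on by itself.
- tray_left (a point): Middle of the inner floor (10 mm above the worktop) of the left catch tray, an open box 110 (x) by 130 mm (y), rim 41 mm high, outer end plate 76 mm high, 165 mm left of the gate's middle; axes as sorter.
- tray_right (a point): The same for the right catch tray, 165 mm right of the gate's middle.
- gate (a joint): Tilt of the seesaw gate, rad: 0 level, stops at +-0.2. Positive: left (+y) end raised, feeds the right tray; negative: right end raised, feeds the left tray. Starts at either stop. Top-heavy: it takes under 2 N on the raised tab, and once past level it falls to the other stop by itself and lies there.
- tab_left (a point): Middle of the upper face of the left thumb tab, a flat plate 40 mm (x) by 44 mm (y), 4 mm thick, on the gate's far wall, 100 mm left of the pivot and 46 mm beyond the gate's middle line (+x). About 120 mm above the worktop when raised, 80 mm when lowered. Axes are the gate's.
- tab_right (a point): The same for the right thumb tab, 100 mm to the right of the pivot.
- ball_center (a point): Centre of the steel ball, polished, slippery, 36 mm in diameter, 0.13 to 0.25 kg, waiting in its seat on the feed deck, at x=-79, y=0, z=106 mm of the sorter.
- ball: The same ball; origin on its surface (lowest point at the start), turns with it.
- tape_measure: Yellow pocket tape measure, 35 x 68 x 60 mm, standing loose to the left of the feed deck; origin under its centre. Bystander.
- metal_block: Milled aluminium block, 35 x 50 x 31 mm, loose, to the right of the feed deck; origin under its centre. Bystander.
- test_cell: Round bolted stainless test cell, 68 mm across, 29 mm high, standing loose behind the gate; origin under its centre. Bystander.
Things that resemble listed ones, but are neither listed nor needed, are in the scene too. Leave any pink or purple look-alike of the ball alone.

How it is judged (in metres and radians):
On the way:
1. the gate has been rocked over to its other stop while the ball still waits in its seat (distance of tab_left from where it was at the start of the episode above 0.035 m and (value of joint gate below -0.15 rad or value of joint gate above 0.15 rad) and x of ball_center in the frame of sorter below -0.068 m and z of ball_center in the frame of sorter above 0.09 m), for 0.2 s.
At the end, for the whole second after the job is handed in: The gate lies at the stop opposite to where it began (over 0.15 rad past level, its tab moved by more than 35 mm), and the ball lies in the catch tray under the gate's now lower end, its centre inside the tray and below 45 mm, slower than 0.1 m/s (distance of tab_left from where it was at the start of the episode above 0.035 m and x of ball_center in the frame of sorter between -0.055 and 0.055 m and z of ball_center in the frame of sorter below 0.045 m and linear speed of ball below 0.1 m/s and ((value of joint gate below -0.15 rad and y of ball_center in the frame of sorter between 0.1 and 0.23 m) or (value of joint gate above 0.15 rad and y of ball_center in the frame of sorter between -0.23 and -0.1 m))); the robot touches nothing.
It fails at once if the ball is lifted (its centre 20 mm above its seat) (z of ball_center in the frame of sorter above 0.125 m).
It fails at once if the tape measure is moved by more than 20 mm (distance of tape_measure from where it was at the start of the episode above 0.02 m).
It fails at once if the metal block is moved by more than 20 mm (distance of metal_block from where it was at the start of the episode above 0.02 m).
It fails at once if the test cell is moved by more than 20 mm (distance of test_cell from where it was at the start of the episode above 0.02 m).
It also fails if it takes over 45 s, if anything falls off the work surface, if the arm or the gripper's body presses on something with over 40 N, if the wrist force passes 120 N, or if a joint passes its speed limit or range.

ROBOT

A 6-joint arm with a two-finger parallel gripper is mounted at the origin on a cart in front of the work surface, level with it; the furniture and walls round the work are solid. World frame = base frame: x ahead of the robot, y to its left, z up, the work surface at z = 0. Lengths are in mm, angles in degrees, forces in N, time in s.
With the tool pointing down it reaches from about 300 to 850 mm from the base axis. Payload 4.2 kg.
Tool frame: the origin (TCP) lies at the very end of the fingers, on their centre line; the grasp point (between the pads) lies 19 mm behind it; z points along the fingers, y is the line along which they close (so a half turn about z gives the same grasp; the last joint's range is limited). The gripper opens to 91 mm and grips with 3 to 60 N. Pads are 32 mm wide; open, the fingers measure 118 mm over their backs; the gripper's body (76 mm by 178 mm) begins 60 mm behind the grasp point.
Start: joints at [75.459, 18.312, 89.639, -0, 72.044, -1.146], TCP at [133.215, 559.372, 213.976] pointing down, gripper open.
Joint ranges: [-177.97, 177.97], [-48.28, 115.42], [12.27, 149.76], [-77.06, 257.06], [2.81, 150.46], [-146.56, 146.56]. Speed limits (degrees/s): [147.25, 147.25, 180, 180, 180, 180].

INTERFACE

Orientations are given as [roll, pitch, yaw] about the fixed x, y, z axes, in that order (R = Rz(yaw) Ry(pitch) Rx(roll)).
In Python, from workcell import env, eyes gives the robot as it stands.
- The arm moves only by the tool send_rows, never from a script. Its argument "targets" is text: rows parted by semicolons, each of 7 numbers parted by spaces: the shift along the tool's x, y, z in m, then the turn, a rotation vector about the tool's x, y, z in degrees, then the opening in per cent of the stroke, from 0 (shut) to 100 (fully open). A call has 1 to 12 rows; each row is the pose to reach, as a shift and turn from the pose commanded when the call began, along the tool's axes at that moment; what a row does not reach only later rows make up. A row lasts 1/12 s, in which the tool goes at most 41.7 mm and 7.16 degrees, less where a joint would pass 70% of its speed; a pose out of reach is approached as far as the arm can. A call with a gripper value outside its range is refused whole. The fingers move at their own pace and stop on an object; "grip_force" is the grip in N (left out, the last holds). Time passes only in rows, so rows that repeat a pose let the fingers close. It gives the time, the measured TCP pose, the force, the opening and the grip force at its end, in the units of the state.
- env.state(): the state, without advancing time (a new reading comes with each control period).
- eyes.grab_frame(name): name is "scene" or "top" or "wrist"; returns a dict with "image" (480x640x3 uint8, blue, green, red), "fovy" (degrees; the focal length in pixels is half the picture's height over the tangent of half this angle, whatever the lens; pixels are square), "cx", "cy" (the principal point, pixels), "eye" and "attitude" of the camera in the world. Camera axes: x right, y up, looking along -z (the intrinsics and any distortion apply to the point x, -y, -z); pixel columns grow to the right and rows downward; lengths in mm; the calibration is good to about 2 mm. The wrist camera is an equidistant fisheye: a pixel r from the principal point sees the ray r / f radians off the axis. A picture is of the moment at which its call begins. There is no depth.
- env.job_done(): hands the job in; it is judged then, once.
The state is a dict: "time_s": time; "qpos": joint angles; "qvel": joint speeds; "effort": joint torques, N m; "ee_pos": TCP position; "ee_rot": TCP orientation; "force": force on the tool from outside, world axes, zero at the start; "torque": the same for the moment, N m; "gripper_width": finger opening in mm; "gripper_force": force on a finger pad.
Only numpy, scipy, OpenCV 4.12 (cv2) and the standard library are available. Lean on these libraries where they do the work, as an engineer would, in place of code of your own. Each camera call takes 0.05 s, during which the arm holds its last target. There are 200 camera calls.

## Working session

There is one attempt and no reset: what is moved stays moved. The work goes in short steps, Python scripts to look and compute and a tool call to move; the robot and the scene stay as the last step left them, time stands still between calls to the robot, and variables do not carry over. Pictures are saved under pics/ and viewed, at most 10 in all, crops included, and the job is handed in when it is done.

Besides the shell and the picture viewer there is one more tool, called by a JSON object that holds its "name" and its "arguments". send_rows: Moves the arm, as the interface text tells. Its arguments: {"type":"object","properties":{"targets":{"type":"string"},"grip_force":{"type":"number"}},"required":["targets"]}

```bash
mkdir -p pics
cat > h.py <<'E'
import numpy as np, cv2
from workcell import env, eyes
from scipy.spatial.transform import Rotation as R
def grab(n,save):
    d=eyes.grab_frame(n); cv2.imwrite('pics/'+save+'.png',d['image']); return d
def ray(d,u,v):
    f=240/np.tan(np.radians(d['fovy'])/2)
    return np.array([(u-d['cx'])/f,-(v-d['cy'])/f,-1.])
E
python3 - <<'E'
from h import *
import pickle
s=env.state();print({k:s[k] for k in('time_s','ee_pos','ee_rot','gripper_width','force')})
D={}
for n in('scene','top'):
    d=grab(n,n+'0');D[n]=d
    print(n,{k:d[k] for k in d if k!='image'})
pickle.dump(D,open('d0.pkl','wb'))
E
```

```text
{'time_s': 0.0, 'ee_pos': array([133.10089947, 558.87062984, 213.13786896]), 'ee_rot': array([-1.79900981e+02, -3.28407133e-04,  1.66603776e+02]), 'gripper_width': 91.166194400005, 'force': array([ 0.67659532, -0.78573524, -0.07242023])}
scene {'fovy': 51.97900127855834, 'cx': 317.2173627715219, 'cy': 247.60796458282653, 'eye': array([ 216.94800624, -686.05082793,  736.59965662]), 'attitude': array([ 51.38558644,  -0.13030304, -25.9988594 ])}
top {'fovy': 49.62541127395044, 'cx': 325.40155576813703, 'cy': 234.98394207057044, 'eye': array([ 425.02335757,   60.24023129, 1001.01218654]), 'attitude': array([  9.13175789,  -1.98205057, -89.42922711])}
```

View pics/scene0.png

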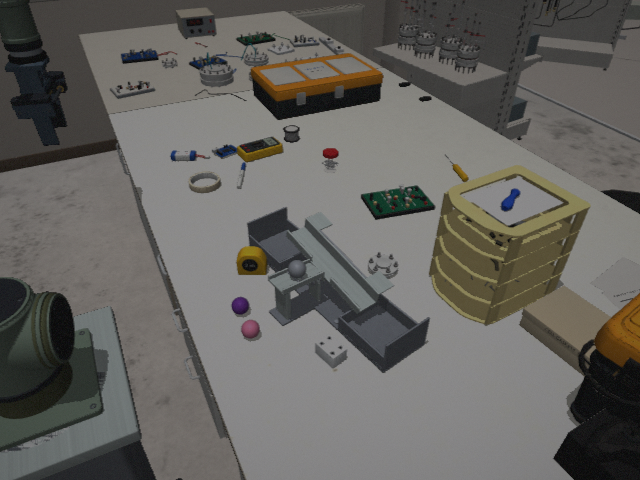

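View pics/top0.png

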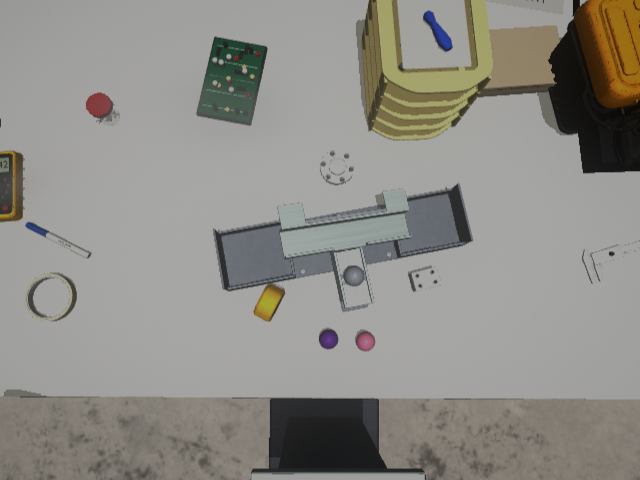

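The scene view shows the sorter with its grey ball at (297,268), and the top view shows that ball at (354,275). The purple ball at top (328,339) and the pink one at (366,341) are the look-alikes. The grey ball sits on the feed deck, so it is the one meant. I'll confirm this and the tilt in one enlarged crop.

Run:
```python
import cv2,numpy as np
a=cv2.imread('pics/scene0.png')[200:372,238:440];b=cv2.imread('pics/top0.png')[150:320,205:480]
a=cv2.resize(a,None,fx=1.9,fy=1.9,interpolation=cv2.INTER_CUBIC) 
b=cv2.resize(b,None,fx=2.9,fy=2.9,interpolation=cv2.INTER_CUBIC)
# stack: top view 797x493 first
cv2.imwrite('pics/c1.png',b)
a=cv2.imread('pics/scene0.png')[200:372,238:440]
cv2.imwrite('pics/c2.png',cv2.resize(a,None,fx=3.4,fy=3.4,interpolation=cv2.INTER_CUBIC))
```

```text
(no output)
```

View pics/c1.png

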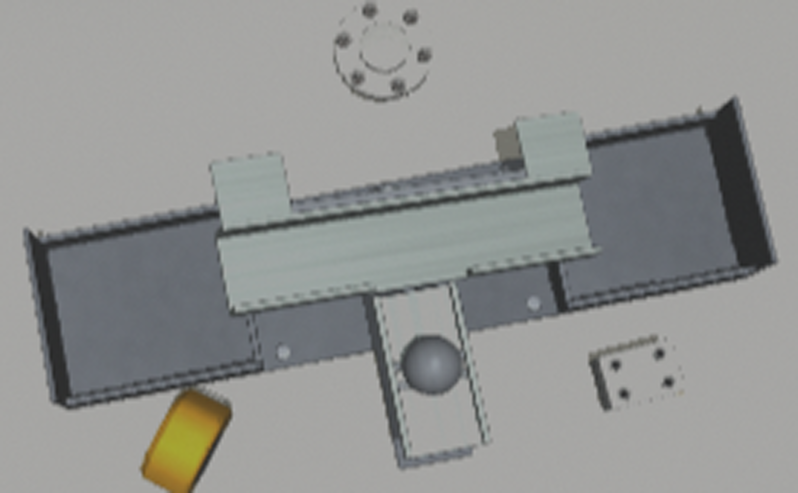

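View pics/c2.png

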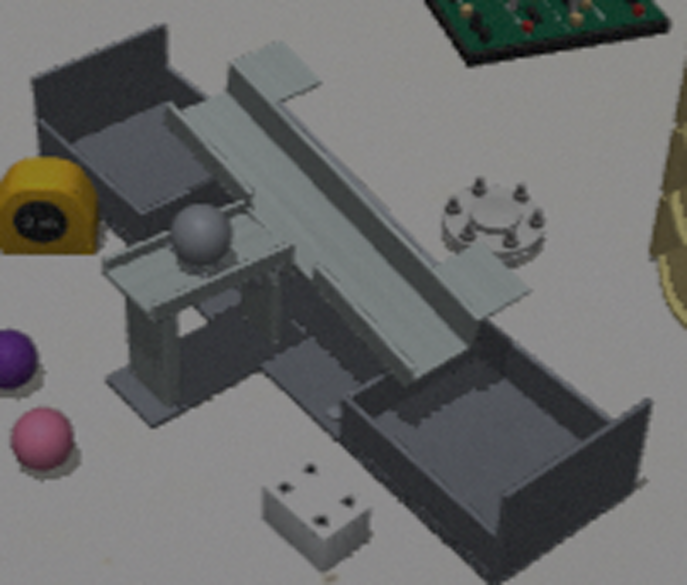

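The crops show that the grey ball is polished steel and sits on the deck at top (354,275), scene (297,269). The tabs are at top (292,216) and (396,201), scene (320,221) and (380,282). Next I triangulate.

```bash
cat >> h.py <<'E'
def wr(d,u,v):
    r=R.from_euler('xyz',d['attitude'],degrees=True).apply(ray(d,u,v)); return d['eye'],r/np.linalg.norm(r)
def tri(L):
    A=0;b=0
    for o,r in L:
        P=np.eye(3)-np.outer(r,r);A=A+P;b=b+P@o
    x=np.linalg.solve(A,b);return x,[np.linalg.norm(np.cross(x-o,r)) for o,r in L]
def plane(d,u,v,z):
    o,r=wr(d,u,v);return o+r*(z-o[2])/r[2]
E
python3 - <<'E'
from h import *
import pickle
D=pickle.load(open('d0.pkl','rb'));np.set_printoptions(precision=1,suppress=True)
P={}
for n,t,s in(('ball',(354,275.5),(297.1,269.4)),('L',(291.6,215.9),(319.5,221.2)),('R',(395.7,200.7),(380,282.4))):
    P[n],e=tri([wr(D['top'],*t),wr(D['scene'],*s)]);print(n,P[n],np.array(e))
v=P['L']-P['R'];yaw=np.arctan2(v[1],v[0])-np.pi/2;print('yaw tabs',np.degrees(yaw),np.linalg.norm(v))
c=lambda x,y:(x/2.9+205,y/2.9+150)
# tray outer floor lines: far rims top z41
a=plane(D['top'],*c(45,243),41);b=plane(D['top'],*c(705,122),41);w=a-b;print('yaw rim',np.degrees(np.arctan2(w[1],w[0]))-90)
Rz=R.from_euler('z',yaw)
for y in (yaw,):
  ex=np.array([np.cos(y),np.sin(y),0]);
  print('origin from ball',P['ball']+79*ex,'from tabs',(P['L']+P['R'])/2-46*ex)
for n,p in(('tape',(268,302)),('block',(427,278)),('cell',(337,168))):print(n,plane(D['top'],*p,30))
E
```

```text
ball [499.5 -19.7 104.8] [0.4 0.4]
L [601.   89.6 118. ] [1.2 1.2]
R [640.7 -98.8  78.9] [1.6 1.6]
yaw tabs 11.890923999473543 196.42557818134247
yaw rim 11.534342555125889
origin from ball [576.8  -3.4 104.8] from tabs [575.8 -14.1  98.4]
tape [454.3 133.2  30. ]
block [ 502.4 -164.1   30. ]
cell [713.3   7.   30. ]
```

Left tab is raised (z≈118 against 79), so the sorter's origin is about (576.5, -4) with yaw about 11.7°. I'll go above the left tab with the fingers shut.

{"name": "send_rows", "arguments": {"targets": "-0.035 -0.021 0 0 0 -3 0;-0.07 -0.0425 0 0 0 -6 0;-0.105 -0.064 0 0 0 -9 0;-0.14 -0.085 0 0 0 -12 0;-0.175 -0.106 0 0 0 -15 0;-0.21 -0.1275 0 0 0 -18 0;-0.245 -0.149 0 0 0 -21 0;-0.28 -0.17 0 0 0 -25 0;-0.315 -0.191 0 0 0 -25 0;-0.35 -0.2125 0 0 0 -25 0;-0.385 -0.234 0 0 0 -25 0;-0.42 -0.255 0 0 0 -25 0", "grip_force": 20}}

```text
time_s: 1.1
ee_pos: [483.6, 212.1, 213.7]
ee_rot: [180.0, -0.0, -168.4]
force: [0.6, 0.8, 0.1]
gripper_width: 13.9
gripper_force: 0.0
```

{"name": "send_rows", "arguments": {"targets": "-0.02 -0.03 0 0 0 0 0;-0.04 -0.06 0 0 0 0 0;-0.06 -0.09 0 0 0 0 0;-0.08 -0.12 0.02 0 0 0 0;-0.094 -0.138 0.04 0 0 0 0;-0.094 -0.138 0.06 0 0 0 0;-0.094 -0.138 0.069 0 0 0 0;-0.094 -0.138 0.069 0 0 0 0;-0.094 -0.138 0.069 0 0 0 0"}}

```text
time_s: 1.85
ee_pos: [602.0, 98.2, 144.9]
ee_rot: [180.0, -0.1, -168.4]
force: [0.1, 0.3, 1.1]
gripper_width: 0.7
gripper_force: 0.0
```

Run:
```python
from h import *
a=grab('scene','s1')['image'][150:350,220:440];cv2.imwrite('pics/s1c.png',cv2.resize(a,None,fx=3,fy=3))
s=env.state();print(s['ee_pos'],s['gripper_width'],s['qpos'],s['force'])
```

```text
[602.60908631  98.4706655  145.88558955] 0.6941247196854442 [ 8.19487250e+00  2.41942769e+01  9.07275648e+01  1.30070800e-02
  6.50095788e+01 -9.34724600e+01] [0.49843778 0.34701168 0.16904308]
```

View pics/s1c.png

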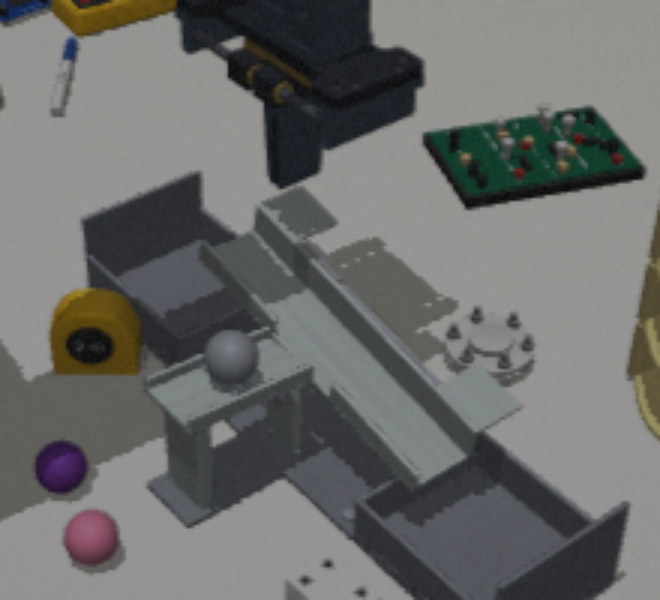

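The crop shows the shut fingertips just above the left tab (finger at (290,185), tab at (298,212)). Pressing down.

{"name": "send_rows", "arguments": {"targets": "0 0 0.01 0 0 0 0;0 0 0.02 0 0 0 0;0 0 0.026 0 0 0 0;0 0 0.031 0 0 0 0;0 0 0.036 0 0 0 0;0 0 0.041 0 0 0 0;0 0 0.046 0 0 0 0;0 0 0.051 0 0 0 0;0 0 0.056 0 0 0 0;0 0 0.059 0 0 0 0;0 0 0.059 0 0 0 0;0 0 0.059 0 0 0 0"}}

```text
time_s: 2.9
ee_pos: [602.5, 97.7, 85.8]
ee_rot: [180.0, -0.0, -168.4]
force: [-0.2, -0.3, -0.9]
gripper_width: 0.5
gripper_force: 0.0
```

{"name": "send_rows", "arguments": {"targets": "0 0 -0.03 0 0 0 0;0 0 -0.06 0 0 0 0;0 0 -0.09 0 0 0 0;0.03 -0.015 -0.1 0 0 0 0;0.06 -0.03 -0.1 0 0 0 0;0.09 -0.045 -0.1 0 0 0 0;0.12 -0.06 -0.1 0 0 0 0;0.15 -0.08 -0.1 0 0 0 0;0.176 -0.095 -0.1 0 0 0 0;0.176 -0.095 -0.1 0 0 0 0;0.176 -0.095 -0.1 0 0 0 0"}}

```text
time_s: 3.82
ee_pos: [448.7, -31.4, 186.7]
ee_rot: [-180.0, 0.1, -168.5]
force: [-0.2, 0.4, 0.2]
gripper_width: 0.3
gripper_force: 0.0
```

Run:
```python
from h import *
a=grab('scene','s2')['image'][150:350,220:440];cv2.imwrite('pics/s2c.png',cv2.resize(a,None,fx=3,fy=3))
s=env.state();print(s['ee_pos'],s['ee_rot'],s['force'])
```

```text
[449.78827285 -30.8475101  186.66384059] [-1.79989181e+02  1.30957921e-01 -1.68457648e+02] [ 1.01834327  0.34335295 -0.43446434]
```

View pics/s2c.png

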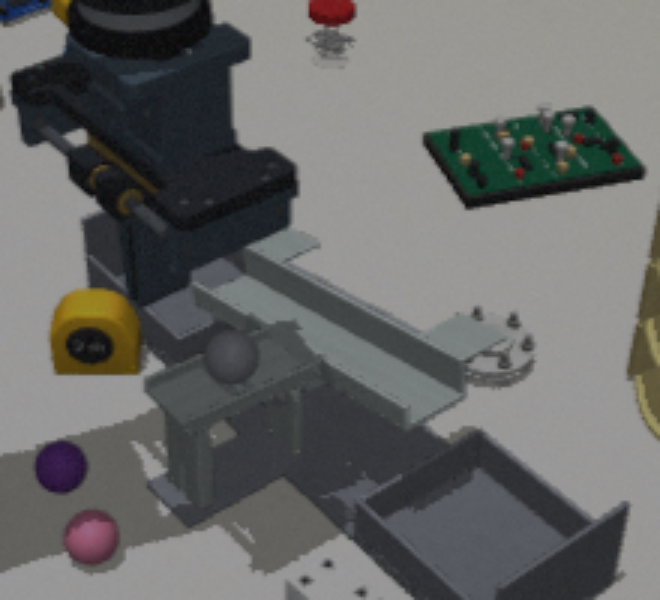

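The gate now lies at the other stop: left tab low, right tab raised at (470,330). The ball still sits in its seat at (232,355). I'll lower behind the ball, then push it slowly towards the gate.

{"name": "send_rows", "arguments": {"targets": "0 0 0.03 0 0 0 0;0 0 0.06 0 0 0 0;0 0 0.087 0 0 0 0;0 0 0.087 0 0 0 0;0 0 0.087 0 0 0 0"}}

```text
time_s: 4.28
ee_pos: [449.6, -30.1, 98.4]
ee_rot: [179.9, -0.1, -168.3]
force: [0.2, -0.3, 0.7]
gripper_width: 0.3
gripper_force: 0.0
```

{"name": "send_rows", "arguments": {"targets": "-0.008 0 0 0 0 0 0;-0.014 0 0 0 0 0 0;-0.017 0 0 0 0 0 0;-0.02 0 0 0 0 0 0;-0.023 0 0 0 0 0 0;-0.026 0 0 0 0 0 0;-0.029 0 0 0 0 0 0;-0.032 0 0 0 0 0 0;-0.035 0 0 0 0 0 0;-0.038 0 0 0 0 0 0;-0.041 0 0 0 0 0 0;-0.041 0 0 0 0 0 0"}}

```text
time_s: 5.28
ee_pos: [490.1, -22.4, 98.9]
ee_rot: [-180.0, 0.0, -168.4]
force: [-0.3, 0.3, -0.1]
gripper_width: 0.6
gripper_force: 0.0
```

Run:
```python
from h import *
a=grab('scene','s3')['image'][150:350,220:440];cv2.imwrite('pics/s3c.png',cv2.resize(a,None,fx=3,fy=3))
s=env.state();print(s['time_s'],s['ee_pos'],s['ee_rot'],s['force'])
```

```text
5.3333 [489.70838532 -22.42062009  98.88151616] [ 1.79996020e+02  3.55677159e-03 -1.68387621e+02] [-0.14569622  1.02319304 -0.28242848]
```

View pics/s3c.png

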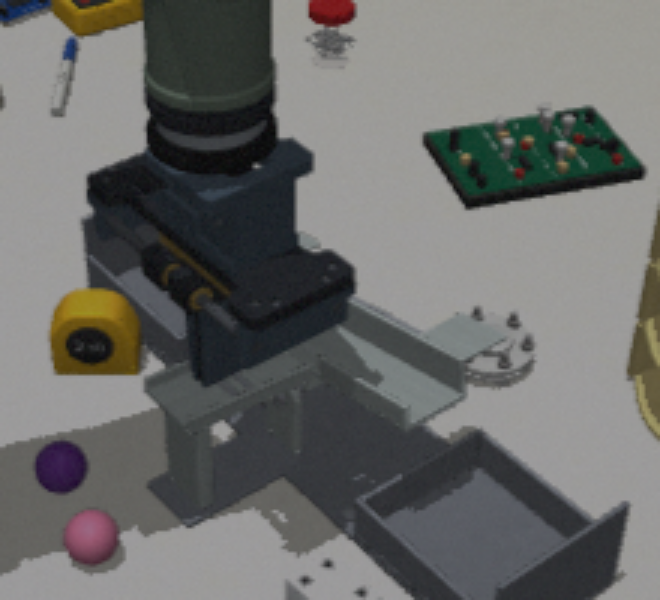

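The fingertip is now over the deck and the ball is hidden or has already rolled on. I'll back off the way I came, rise clear and look.

{"name": "send_rows", "arguments": {"targets": "0.03 0 0 0 0 0 0;0.05 0 0 0 0 0 0;0.06 0 -0.02 0 0 0 0;0.07 0 -0.05 0 0 0 0;0.08 0 -0.09 0 0 0 0;0.09 0 -0.12 0 0 0 0;0.09 0 -0.15 0 0 0 0;0.09 0 -0.15 0 0 0 0;0.09 0 -0.15 0 0 0 0;0.09 0 -0.15 0 0 0 0;0.09 0 -0.15 0 0 0 0;0.09 0 -0.15 0 0 0 0"}}

```text
time_s: 6.33
ee_pos: [400.5, -40.5, 247.5]
ee_rot: [179.9, -0.2, -168.4]
force: [0.7, -0.3, 0.9]
gripper_width: 0.4
gripper_force: 0.0
```

Run:
```python
from h import *
a=grab('scene','s4')['image'][130:330,200:420]
b=grab('top','t4')['image'][150:350,205:425]
cv2.imwrite('pics/s4c.png',cv2.resize(np.hstack([a,b]),None,fx=1.8,fy=1.8,interpolation=cv2.INTER_CUBIC))
s=env.state();print(s['time_s'],s['ee_pos'],s['force'])
```

```text
6.4333 [400.82740452 -40.47975855 247.83965973] [-0.49551182 -0.03233202 -0.98589489]
```

View pics/s4c.png

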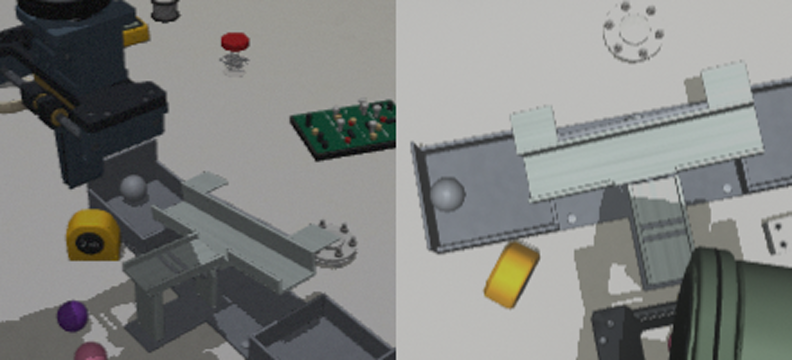

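The ball is in the left tray at top crop (447,194), next to the outer plate. I'll let it settle, then compare two readings.

{"name": "send_rows", "arguments": {"targets": "0 0 0 0 0 0 0;0 0 0 0 0 0 0;0 0 0 0 0 0 0;0 0 0 0 0 0 0;0 0 0 0 0 0 0;0 0 0 0 0 0 0;0 0 0 0 0 0 0;0 0 0 0 0 0 0;0 0 0 0 0 0 0;0 0 0 0 0 0 0;0 0 0 0 0 0 0;0 0 0 0 0 0 0"}}

```text
time_s: 7.43
ee_pos: [401.3, -40.6, 248.9]
ee_rot: [180.0, 0.0, -168.4]
force: [-0.3, 0.1, 0.4]
gripper_width: 0.7
gripper_force: 0.0
```

{"name": "send_rows", "arguments": {"targets": "0 0 0 0 0 0 0;0 0 0 0 0 0 0;0 0 0 0 0 0 0;0 0 0 0 0 0 0;0 0 0 0 0 0 0;0 0 0 0 0 0 0;0 0 0 0 0 0 0;0 0 0 0 0 0 0;0 0 0 0 0 0 0;0 0 0 0 0 0 0;0 0 0 0 0 0 0;0 0 0 0 0 0 0"}}

```text
time_s: 8.43
ee_pos: [401.3, -40.6, 248.9]
ee_rot: [180.0, 0.0, -168.4]
force: [-0.0, -0.0, -0.4]
gripper_width: 0.1
gripper_force: 0.0
```

Run:
```python
from h import *
P=[]
for k in range(8):
    d=eyes.grab_frame('top'); g=cv2.medianBlur(cv2.cvtColor(d['image'],cv2.COLOR_BGR2GRAY),3)[225:285,215:295]
    g=cv2.resize(g,None,fx=4,fy=4,interpolation=cv2.INTER_CUBIC)
    c=cv2.HoughCircles(g,cv2.HOUGH_GRADIENT,1,200,param1=60,param2=12,minRadius=28,maxRadius=46)
    if c is None: print('none');continue
    u,v,r=c[0,0]/4
    p=plane(d,u+215,v+225,28)
    w=p[:2]-[576.5,-4];a=np.radians(11.7)
    print(u+215,v+225,r,'sorter',w@[np.cos(a),np.sin(a)],w@[-np.sin(a),np.cos(a)])
print(env.state()['time_s'])
```

```text
233.125 258.125 10.175 sorter 1.1081163331828014 208.86165753940904
233.125 258.125 10.175 sorter 1.1081163331828014 208.86165753940904
233.875 257.625 9.9 sorter 1.7736638899666577 207.33254086632252
232.875 258.125 10.475 sorter 1.1962431178159503 209.31926465232007
233.125 258.125 10.175 sorter 1.1081163331828014 208.86165753940904
233.875 257.875 10.175 sorter 1.3086556026159106 207.41064876260464
233.125 258.125 10.175 sorter 1.1081163331828014 208.86165753940904
233.625 257.875 9.85 sorter 1.396790183538071 207.8683378790675
8.8333
```

The ball is at rest at sorter (1, 209), inside the left tray.

```bash
python3 -c "
from h import *
print(env.job_done())"
```

```text
the job is handed in; nothing more can be done
None
```

I rocked the gate over to its other stop, then pushed the steel ball off its seat; it rolled into the left tray and was at rest when I handed the job in, at about 9 s of the 45 s (no verdict was returned).

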